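Shut and bolt the sample cooler for transport

TASK

Lock the sample cooler for transport: press its lid fully shut with a fingertip, then keep the yellow spring catch held down with one fingertip while the other pushes the bolt's upright tab away from you, all the way home through the staple on the lid, and let go so that the catch springs fully up and locks the bolt. Everything is only pressed and pushed, so do not pull the lid up any further, and leave the loose things round the cooler where they stand.

Things in the scene. Friction and masses are not known exactly. Their poses are not given: they have to be found in the camera images.
- case: Grey sample cooler, 250 (x) x 230 (y) x 80 mm high, standing fast. Origin: centre of its underside, on the desk; x points from its front (robot's side) to its hinged back, y left, z up. The front 120 mm of its top is a flat deck 80 mm above the desk: bolt line at y = -33, catch line at y = +33 mm. Rod guides, 23 mm high, at x = -35 and -13; catch housing 10 mm high, x -118 to -44, y +2 to +49 mm.
- lid (a joint): Hinge of the white-framed clear lid at the back (case x = +117.5 mm, 68 mm above the desk). 0 = shut, its top level with the deck; grows as the front edge rises; starts 0.14 to 0.34 rad ajar. Stiff: it stays where it is left; pressing it shut near the front edge takes about 3 to 6 N. The lid is 122.5 mm from hinge to front edge, 226 mm wide, 12 mm thick.
- lid_press (a point): Point to press: centre of the black rubber strip (18 x 60 mm) on the lid's top face, 17 mm behind its front edge, 78 mm left of the staple. With the lid shut it lies 80 mm above the desk at case x = +12, y = +45 mm. Axes: the lid's, parallel to the case's when shut.
- bolt (a joint): Slide of the steel bolt along case +x (away from the robot): 0 = drawn, 0.032 m = home at its stop. Friction about 2 N. With the catch up, its two teeth block the bolt's lug when drawn, when let go half-way, and when home (0.030 to 0.032), so the catch must stay down all along the travel. The rod enters the staple on the lid only if the lid is shut.
- bolt_tab (a point): Centre of the push face (robot's side) of the bolt's upright dark tab, 8 mm thick (x), 32 mm wide (y), from 4 to 40 mm above the deck. The point is 30 mm above the deck; bolt drawn: case x = -85, y = -33 mm, with 40 mm of free deck before it. A steel arm 11 to 19 mm above the deck runs from the tab 47 mm to the left and ends in the lug. Axes: the case's.
- catch (a joint): Vertical slide of the yellow spring catch: 0 = up, 0.010 m = fully down at its stop. It springs back up by itself; about 2.5 N to start it, 5.5 N at the bottom. The bolt is free when the catch is down by more than 6 mm.
- catch_top (a point): Centre of the top face of the yellow ribbed catch pad, 66 mm long (x, the bolt's direction) and 24 mm wide (y): a fingertip can slide along it while holding it down. 22 mm above the deck when up, 12 mm when fully down, at case x = -81, y = +33 mm, so 66 mm to the left of the bolt's line. Axes: the case's.
- mug: Orange mug, 81 x 113 x 101 mm, loose bystander. Origin: under it, on the desk.
- swab_tub: Blue tub of cotton swabs, diameter 52 mm, 70 mm high, loose bystander left of the cooler's back. Origin: centre of its underside.
- petri_dish: Shallow clear dish, diameter 56 mm, 11 mm high, loose bystander left of the cooler. Origin: centre of its underside.
- stamp: Brown wooden stamp, 24 x 45 x 66 mm, loose bystander right of the cooler. Origin: centre of its underside.
- loose_vial: Small sample vial with a black cap, diameter 18 mm, 44 mm high, loose bystander standing left of the cooler. Origin: centre of its underside.

How it is judged:
On the way, in this order (a step that is already met when the one before it is completed fails the run):
1. the lid has been pressed shut while the bolt is still drawn (value of joint lid below 0.02 rad and value of joint bolt below 0.006 m), for 0.1 s.
2. the bolt is on its way with the lid shut while a fingertip holds the catch down (value of joint bolt between 0.01 and 0.028 m and value of joint catch above 0.005 m and contact force between the fingers and catch above 0.5 N and contact force between the fingers and bolt above 0.3 N and value of joint lid below 0.03 rad), for 0.02 s.
At the end, for the whole second after the job is handed in: The lid is shut (within 0.025 rad), the bolt is home through the staple (at least 29 of its 32 mm), and the catch has sprung up (within 2 mm of its top), so that the bolt is locked (value of joint lid below 0.025 rad and value of joint bolt above 0.029 m and value of joint catch below 0.002 m); the robot touches nothing.
It fails at once if the lid is lifted further open than it stood (value of joint lid above 0.42 rad).
It fails at once if a loose bystander is moved by more than 30 mm or carried (distance of any of mug, swab_tub, petri_dish, stamp, loose_vial from where it was at the start of the episode above 0.03 m).
It also fails if it takes over 45 s, if anything falls off the work surface, if the arm or the gripper's body presses on something with over 40 N, if the wrist force passes 120 N, or if a joint passes its speed limit or range.

ROBOT

A 6-joint arm with a two-finger parallel gripper is mounted at the origin on a cart in front of the work surface, level with it; the furniture and walls round the work are solid. World frame = base frame: x ahead of the robot, y to its left, z up, the work surface at z = 0. Lengths are in m, angles in rad, forces in N, time in s.
With the tool pointing down it reaches from about 0.275 to 0.75 m from the base axis. Payload 10.2 kg.
Tool frame: the origin (TCP) lies between the finger pads; the fingertips stand 11 mm ahead of it and the grasp point (between the pads) lies 8 mm behind it; z points along the fingers, y is the line along which they close (so a half turn about z gives the same grasp; the last joint's range is limited). The gripper opens to 88 mm and grips with 3 to 60 N. Pads are 18 mm wide; open, the fingers measure 123 mm over their backs; the gripper's body (75 mm by 187 mm) begins 45 mm behind the grasp point.
Start: joints at [0.891, 0.313, 1.498, -0, 1.331, -0.223], TCP at [0.232, 0.471, 0.25] pointing down, gripper open.
Joint ranges: [-2.94, 2.94], [-0.97, 2.17], [0.19, 2.56], [-1.23, 4.37], [0.02, 3.11], [-2.88, 2.88]. Speed limits (rad/s): [2.39, 2.39, 3.01, 3.14, 3.14, 3.14].

INTERFACE

Orientations are given as a rotation vector (axis times angle).
In Python, from bench import r, read_camera, get_calibration gives the robot as it stands.
- The arm moves only by the tool move_arm, never from a script. Its argument "steps" is a list of rows, each an object of numbers: "dx", "dy", "dz": the shift along the tool's x, y, z in mm; "wx", "wy", "wz": the turn, a rotation vector about the tool's x, y, z in rad. A call has 1 to 20 rows; each row shifts and turns the commanded pose from where the row before left it, along the tool's axes as they then stand; what a row does not reach is not made up. A row lasts 1/8 s, in which the tool goes at most 62.5 mm and 10.7 degrees, less where a joint would pass 70% of its speed; a pose out of reach is approached as far as the arm can. A call is refused whole if a number of a shift passes 62.5 or a number of a turn 0.188, either way. A call with a gripper value outside its range is refused whole. "claw" is the finger opening in mm, from 0 to 88.1, set as the call begins (left out, the last holds). The fingers move at their own pace and stop on an object; "force" is the grip in N (left out, the last holds). Time passes only in rows, so rows that do not move let the fingers close. It gives the time, the measured TCP pose, the force, the opening and the grip force at its end, in the units of the state.
- r.state(): the state, without advancing time (a new reading comes with each control period).
- read_camera(name): name is "scene" or "top"; returns the picture (480x640x3 uint8, blue, green, red); there is no depth.
- get_calibration(name): a dict with "intrinsics" (3x3 intrinsics, pixels), "view" (4x4, takes a point from world to camera coordinates). Camera axes: x right, y down, z forward; pixel columns grow to the right and rows downward; lengths in m; the calibration is good to about 2 mm. A picture is of the moment at which its call begins. get_calibration takes no time and is no camera call.
- r.job_done(): hands the job in; it is judged then, once.
The state is a dict: "time": time; "joint_positions": joint angles; "dq": joint speeds; "joint_efforts": joint torques, N m; "position": TCP position; "eef_rot": TCP orientation; "contact_force": force on the tool from outside, world axes, zero at the start; "ft_torque": the same for the moment, N m; "gripper_width": finger opening in m; "grasp_force": force on a finger pad.
Only numpy, scipy, OpenCV 4.12 (cv2) and the standard library are available. Lean on these libraries where they do the work, as an engineer would, in place of code of your own. Each camera call takes 0.05 s, during which the arm holds its last target. There are 200 camera calls.

## Working session

There is one attempt and no reset: what is moved stays moved. The work goes in short steps, Python scripts to look and compute and a tool call to move; the robot and the scene stay as the last step left them, time stands still between calls to the robot, and variables do not carry over. Pictures are saved under pics/ and viewed, at most 10 in all, crops included, and the job is handed in when it is done.

Besides the shell and the picture viewer there is one more tool, called after "Emit:" in YAML: its name, and indented under it one key for each argument. move_arm: Moves the arm, as the interface text tells. Its arguments: {"type":"object","properties":{"steps":{"type":"array","items":{"type":"object","properties":{"dx":{"type":"number"},"dy":{"type":"number"},"dz":{"type":"number"},"wx":{"type":"number"},"wy":{"type":"number"},"wz":{"type":"number"}}}},"claw":{"type":"number"},"force":{"type":"number"}},"required":["steps"]}

```bash
mkdir -p pics; python3 - <<'E'
from bench import r, read_camera, get_calibration
import cv2,numpy as np
for n in("scene","top"):
    cv2.imwrite(f"pics/{n}0.png",read_camera(n)); c=get_calibration(n); print(n,np.round(c["intrinsics"],1).tolist(),np.round(c["view"],4).tolist())
s=r.state();print(s)
E
```

```text
scene [[480.7, 0.0, 319.3], [0.0, 480.7, 233.8], [0.0, 0.0, 1.0]] [[0.4047, -0.9143, -0.014, -0.255], [-0.6011, -0.2545, -0.7576, 0.4507], [0.6891, 0.315, -0.6526, 0.8805], [0.0, 0.0, 0.0, 1.0]]
top [[582.6, 0.0, 316.6], [0.0, 582.6, 230.7], [0.0, 0.0, 1.0]] [[-0.0228, -0.9997, 0.0069, 0.0136], [-0.9945, 0.022, -0.1025, 0.5966], [0.1023, -0.0092, -0.9947, 1.3205], [0.0, 0.0, 0.0, 1.0]]
{'time': 0.1, 'joint_positions': array([ 8.90599023e-01,  3.13398197e-01,  1.49827427e+00, -6.08872678e-06,
        1.33099542e+00, -2.23407113e-01]), 'dq': array([-1.14398759e-03, -1.07238254e-04, -4.74819599e-03,  2.47617479e-04,
       -9.37786190e-05, -2.16394565e-04]), 'joint_efforts': array([ 1.15174902e-03, -4.02819407e+01, -2.52646029e+01,  6.94648828e-02,
        3.41922871e-02, -2.89183163e-05]), 'position': array([0.23146316, 0.47102473, 0.24924886]), 'eef_rot': array([-7.11195026e-01, -3.05955680e+00,  1.52333064e-03]), 'contact_force': array([-0.32371414, -0.34561764,  0.3477714 ]), 'ft_torque': array([ 0.02953601,  0.0590207 , -0.03206055]), 'grasp_force': 0.0, 'gripper_width': 0.08807230201303355}
```

View pics/scene0.png

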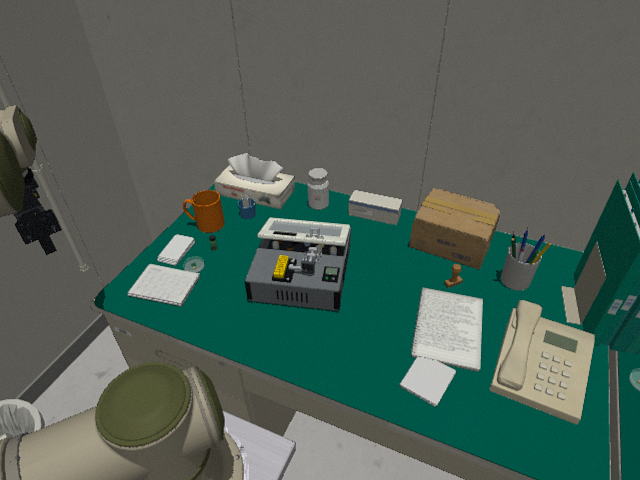

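View pics/top0.png

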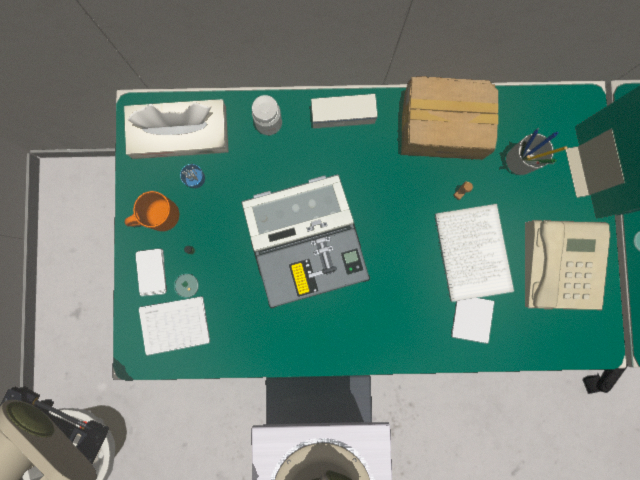

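The top view shows the cooler turned about 15°, with its deck front corners near (271,306) and (368,277), the yellow pad at (302,279) and the tab near (325,262). I'll zoom in to get precise points.

```bash
cat > h.py <<'E'
from bench import r, read_camera, get_calibration
import cv2,numpy as np
def ray(n,uv):
    c=get_calibration(n);K=np.array(c["intrinsics"]);V=np.array(c["view"]);R=V[:3,:3];t=V[:3,3]
    return -R.T@t, R.T@np.linalg.solve(K,[uv[0],uv[1],1.])
def onz(n,uv,z):
    o,d=ray(n,uv);return o+d*(z-o[2])/d[2]
def proj(n,P):
    c=get_calibration(n);V=np.array(c["view"]);q=np.array(c["intrinsics"])@(V[:3,:3]@np.array(P)+V[:3,3]);return q[:2]/q[2]
def tri(u1,u2):
    a,d=ray("scene",u1);b,e=ray("top",u2);s=np.linalg.lstsq(np.c_[d,-e],b-a,rcond=None)[0]
    p,q=a+d*s[0],b+e*s[1];return (p+q)/2,np.linalg.norm(p-q)
def yellow(n,im):
    h=cv2.cvtColor(im,cv2.COLOR_BGR2HSV);m=cv2.inRange(h,(22,150,110),(34,255,255))
    k,l,s,c=cv2.connectedComponentsWithStats(m)
    y=[(s[i,4],c[i],i) for i in range(1,k) if 230<c[i][0]<380 and 240<c[i][1]<310];y=max(y,key=lambda a:a[0])
    return y[1],cv2.minAreaRect(np.argwhere(l==y[2])[:,::-1].astype(np.float32)),y[0]
E
python3 - <<'E'
from h import *
ims={n:read_camera(n) for n in("scene","top")}
for n in ims: print(n,yellow(n,ims[n]))
c=ims["top"][165:315,230:380];cv2.imwrite("pics/c1.png",cv2.resize(c,(600,600),interpolation=cv2.INTER_CUBIC))
c=ims["scene"][210:315,235:360];cv2.imwrite("pics/c2.png",cv2.resize(c,(714,600),interpolation=cv2.INTER_CUBIC))
E
```

```text
scene (array([280.39810427, 265.71090047]), ((280.3999938964844, 265.8000183105469), (9.486830711364746, 22.76839828491211), 18.434947967529297), np.int32(211))
top (array([299.85511364, 278.26136364]), ((299.8692321777344, 278.35382080078125), (30.784732818603516, 11.489458084106445), 74.74488067626953), np.int32(352))
```

View pics/c1.png

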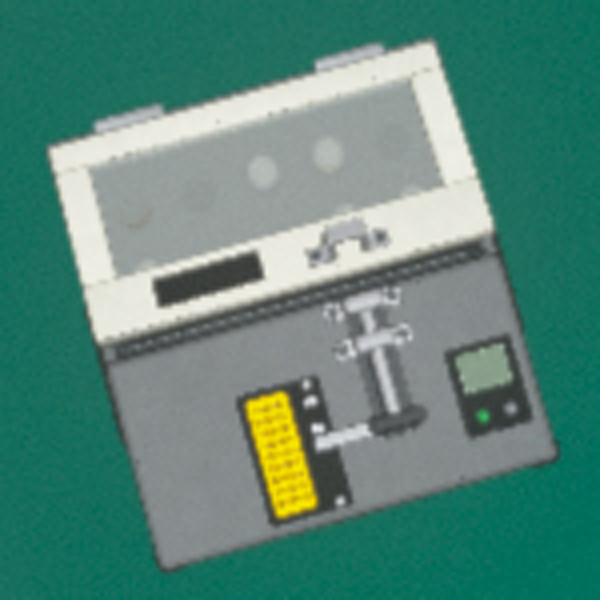

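View pics/c2.png

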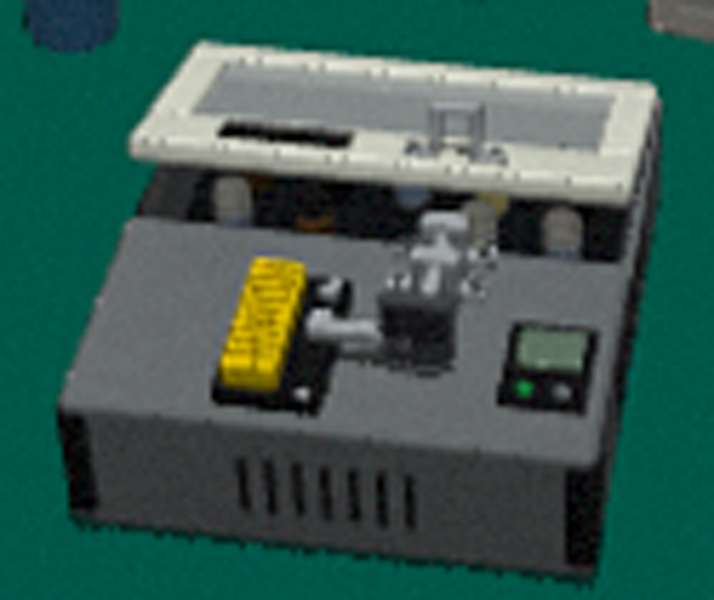

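Crop 1 shows the deck front corners at (162,572) and (558,459), the strip at (210,279), and the tab top at (398,418). Crop 2 shows the corners at (65,408) and (600,462), and the strip at (287,134).

```bash
cat >> h.py <<'E'
def fit(L,W):
    L=np.array(L);W=np.array(W);l=L-L.mean(0);w=W-W.mean(0)
    a=np.arctan2((l[:,0]*w[:,1]-l[:,1]*w[:,0]).sum(),(l[:,0]*w[:,0]+l[:,1]*w[:,1]).sum())
    R=np.array([[np.cos(a),-np.sin(a)],[np.sin(a),np.cos(a)]]);t=W.mean(0)-R@L.mean(0)
    return a,R,t,((R@L.T).T+t-W)
E
python3 - <<'E'
from h import *
T=lambda u,v:(230+u/4-.4,165+v/4-.4)
S=lambda u,v:(235+u/5.714-.4,210+v/5.714-.4)
L=[(-.125,.115),(-.125,-.115),(-.081,.033)]
W1=[onz("top",T(162,572),.08)[:2],onz("top",T(558,459),.08)[:2],onz("top",(299.9,278.3),.1)[:2]]
W2=[onz("scene",S(65,408),.08)[:2],onz("scene",S(600,462),.08)[:2],onz("scene",(280.4,265.7),.0985)[:2]]
for l,W in((L,W1),(L,W2),(L+L,W1+W2)):
    a,R,t,e=fit(l,W);print(a,t,np.round(e*1000,1).tolist())
print(tri((280.4,265.7),(299.9,278.3)))
p,g=tri(S(287,134),T(210,279));print("strip",p,g)
q=R.T@(p[:2]-t);print("local",q, np.arctan2(p[2]-.068,.1175-q[0])-np.arctan2(.012,.1055))
P=lambda x,y,z:np.round(np.r_[R@[x,y]+t,z],4)
print("tab",P(-.085,-.033,.11),"pad",P(-.081,.033,.102))
E
```

```text
0.25382529611887467 [0.57302259 0.02808811] [[-0.5, 1.2], [0.2, -1.3], [0.3, 0.2]]
0.2721606968351267 [0.56997697 0.02361042] [[-1.4, 3.4], [0.8, -1.2], [0.7, -2.2]]
0.2629634133264665 [0.57150491 0.02584679] [[-2.7, -2.4], [0.0, -4.4], [-1.3, -2.9], [0.8, 7.0], [1.0, 1.9], [2.3, 0.9]]
(array([0.48654311, 0.03908195, 0.09341586]), np.float64(0.0013722988333562404))
strip [0.58275749 0.07532167 0.1096376 ] 0.002091470138104482
local [0.02372643 0.0448491 ] 0.30461477250899555
tab [ 0.498  -0.0281  0.11  ] pad [0.4847 0.0367 0.102 ]
```

Emit:
move_arm:
  steps:
    - {"wz": -0.179}
    - {"wz": -0.179}
    - {"wz": -0.179}
    - {"wz": -0.179}
    - {}
  claw: 0

```text
invalid input
```

```bash
cat >> h.py <<'E'
from scipy.spatial.transform import Rotation as Ro
A=.26;C=np.array([.572,.0265])
def goto(x,y,ztip):
    "tool-axis shift (mm) and turn to put the fingertip midpoint at case x,y and world ztip"
    s=r.state();M=Ro.from_rotvec(s["eef_rot"]);c,n=np.cos(A),np.sin(A)
    W=np.r_[np.array([[c,-n],[n,c]])@[x,y]+C,ztip+.011]
    G=Ro.from_matrix(np.array([[-c,-n,0],[-n,c,0],[0,0,-1]]).T)
    q=s["position"]-np.r_[C,.011];loc=[c*q[0]+n*q[1],-n*q[0]+c*q[1],q[2]]
    print("t",s["time"],"tip case",np.round(np.array(loc)*1e3,1),"shift",np.round(M.inv().apply(W-s["position"])*1e3,1),"turn",np.round((M.inv()*G).as_rotvec(),3),"F",np.round(s["contact_force"],1),"w",s["gripper_width"])
E
python3 -c "
from h import *
goto(.014,.045,.16);print(r.state()['joint_positions'])"
```

```text
t 0.2 tip case [-214.8  517.2  238.4] shift [-482.7 -205.6   78.5] turn [-0.001 -0.    -0.717] F [ 0.7 -0.  -0.3] w 0.08830205039609865
[ 8.90582756e-01  3.13193057e-01  1.49811056e+00  2.86288074e-05
  1.33102489e+00 -2.23360095e-01]
```

Emit:
move_arm:
  steps:
    - {"wz": -0.179}
    - {"wz": -0.179}
    - {"wz": -0.179}
    - {"wz": -0.179}
    - {"dx": 0}
  claw: 0

```text
invalid input
```

```bash
python3 -c "
from h import *
goto(.014,.045,.16);print(r.state()['joint_positions'])"
```

```text
t 0.2 tip case [-214.8  517.2  238.4] shift [-482.7 -205.6   78.5] turn [-0.001 -0.    -0.717] F [ 0.7 -0.  -0.3] w 0.08830205039609865
[ 8.90582756e-01  3.13193057e-01  1.49811056e+00  2.86288074e-05
  1.33102489e+00 -2.23360095e-01]
```

Emit:
move_arm:
  steps:
    - {"dx": 0,"dy": 0,"dz": 0,"wx": 0,"wy": 0,"wz": -0.179}
    - {"dx": 0,"dy": 0,"dz": 0,"wx": 0,"wy": 0,"wz": -0.179}
    - {"dx": 0,"dy": 0,"dz": 0,"wx": 0,"wy": 0,"wz": -0.179}
    - {"dx": 0,"dy": 0,"dz": 0,"wx": 0,"wy": 0,"wz": -0.179}
  claw: 0
  force: 10

```text
time: 0.7
position: [0.2316, 0.4711, 0.2496]
eef_rot: [0.415, -3.114, 0.0]
contact_force: [0.1, 0.6, -1.0]
gripper_width: 0.0502
grasp_force: 0.0
```

```bash
python3 -c "
from h import *
goto(.014,.045,.16);print(r.state()['joint_positions'])"
```

```text
t 0.7 tip case [-214.7  517.2  238.6] shift [-226.3 -473.3   78.6] turn [-0.    -0.     0.005] F [ 0.1  0.6 -1. ] w 0.05023478600030104
[ 8.90558762e-01  3.13038731e-01  1.49789905e+00  8.14245476e-07
  1.33096866e+00 -9.45333938e-01]
```

Emit:
move_arm:
  steps:
    - {"dx": -22.6,"dy": -47.3,"dz": 0,"wx": 0,"wy": 0,"wz": 0}
    - {"dx": -22.6,"dy": -47.3,"dz": 0,"wx": 0,"wy": 0,"wz": 0}
    - {"dx": -22.6,"dy": -47.3,"dz": 0,"wx": 0,"wy": 0,"wz": 0}
    - {"dx": -22.6,"dy": -47.3,"dz": 0,"wx": 0,"wy": 0,"wz": 0}
    - {"dx": -22.6,"dy": -47.3,"dz": 0,"wx": 0,"wy": 0,"wz": 0}
    - {"dx": -22.6,"dy": -47.3,"dz": 0,"wx": 0,"wy": 0,"wz": 0}
    - {"dx": -22.6,"dy": -47.3,"dz": 10,"wx": 0,"wy": 0,"wz": 0}
    - {"dx": -22.6,"dy": -47.3,"dz": 20,"wx": 0,"wy": 0,"wz": 0}
    - {"dx": -22.6,"dy": -47.3,"dz": 20,"wx": 0,"wy": 0,"wz": 0}
    - {"dx": -22.6,"dy": -47.3,"dz": 28,"wx": 0,"wy": 0,"wz": 0}
    - {"dx": 0,"dy": 0,"dz": 0,"wx": 0,"wy": 0,"wz": 0}
    - {"dx": 0,"dy": 0,"dz": 0,"wx": 0,"wy": 0,"wz": 0}

```text
time: 2.2
position: [0.571, 0.0723, 0.172]
eef_rot: [0.406, -3.115, -0.0]
contact_force: [0.1, -0.6, -0.0]
gripper_width: 0.0006
grasp_force: 0.0
```

```bash
python3 -c "
from h import *
goto(.014,.045,.082);print(r.state()['joint_positions'])
a=[cv2.resize(read_camera('scene')[170:310,230:370],(480,480)),cv2.resize(read_camera('top')[150:320,230:400],(480,480))]
cv2.imwrite('pics/m1.png',cv2.resize(np.hstack(a),(800,400)))"
```

```text
t 2.2 tip case [ 10.8  44.5 161. ] shift [-3.2  0.5 79. ] turn [ 0.    -0.    -0.001] F [ 0.1 -0.6 -0. ] w 0.0005866756556525481
[-7.75700372e-02  4.91003030e-01  1.44815682e+00  2.27437002e-04
  1.20256709e+00 -1.90767167e+00]
```

View pics/m1.png

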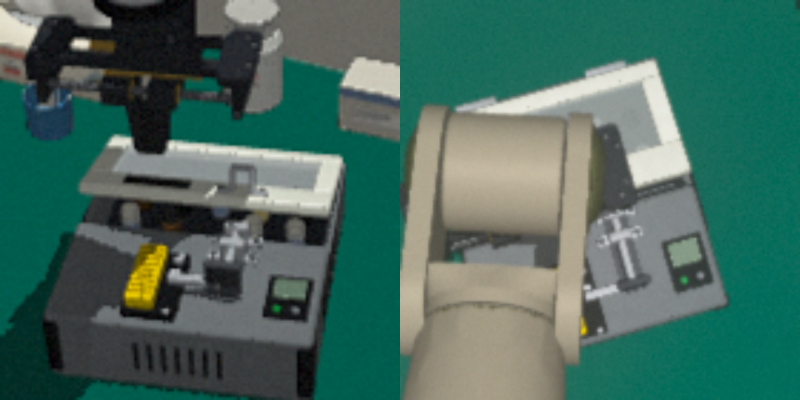

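The closed fingertips hang above the strip (about (150,150) in the left view), so I'll press down.

Emit:
move_arm:
  steps:
    - {"dx": -3,"dy": 0,"dz": 20,"wx": 0,"wy": 0,"wz": 0}
    - {"dx": 0,"dy": 0,"dz": 15,"wx": 0,"wy": 0,"wz": 0}
    - {"dx": 0,"dy": 0,"dz": 7,"wx": 0,"wy": 0,"wz": 0}
    - {"dx": 0,"dy": 0,"dz": 7,"wx": 0,"wy": 0,"wz": 0}
    - {"dx": 0,"dy": 0,"dz": 7,"wx": 0,"wy": 0,"wz": 0}
    - {"dx": 0,"dy": 0,"dz": 7,"wx": 0,"wy": 0,"wz": 0}
    - {"dx": 0,"dy": 0,"dz": 6,"wx": 0,"wy": 0,"wz": 0}
    - {"dx": 0,"dy": 0,"dz": 5,"wx": 0,"wy": 0,"wz": 0}
    - {"dx": 0,"dy": 0,"dz": 3,"wx": 0,"wy": 0,"wz": 0}
    - {"dx": 0,"dy": 0,"dz": 0,"wx": 0,"wy": 0,"wz": 0}
    - {"dx": 0,"dy": 0,"dz": 0,"wx": 0,"wy": 0,"wz": 0}

```text
time: 3.68
position: [0.5744, 0.0728, 0.0948]
eef_rot: [-0.406, 3.115, 0.0]
contact_force: [-0.9, 0.4, 1.3]
gripper_width: 0.0006
grasp_force: 0.6
```

```bash
python3 -c "
from h import *
goto(.014,.045,.080)"
```

```text
t 3.675 tip case [14.2 44.1 83.8] shift [0.2 0.9 3.8] turn [-0.     0.001 -0.001] F [-0.9  0.4  1.3] w 0.0006043319344706166
```

Still about 4 mm above shut; I'll go on in small steps.

Emit:
move_arm:
  steps:
    - {"dx": 0,"dy": 0,"dz": 2,"wx": 0,"wy": 0,"wz": 0}
    - {"dx": 0,"dy": 0,"dz": 2,"wx": 0,"wy": 0,"wz": 0}
    - {"dx": 0,"dy": 0,"dz": 1,"wx": 0,"wy": 0,"wz": 0}
    - {"dx": 0,"dy": 0,"dz": 0,"wx": 0,"wy": 0,"wz": 0}

```text
time: 4.18
position: [0.574, 0.0727, 0.0913]
eef_rot: [-0.407, 3.115, -0.001]
contact_force: [-10.2, -2.0, 18.6]
gripper_width: 0.0009
grasp_force: 9.2
```

```bash
python3 -c "
from h import *
goto(.014,.045,.080)"
```

```text
t 4.175 tip case [13.8 44.1 80.3] shift [-0.2  0.9  0.3] turn [-0. -0. -0.] F [-10.2  -2.   18.6] w 0.0008669942757510261
```

Emit:
move_arm:
  steps:
    - {"dx": 0,"dy": 0,"dz": -10,"wx": 0,"wy": 0,"wz": 0}
    - {"dx": 0,"dy": 0,"dz": -25,"wx": 0,"wy": 0,"wz": 0}
    - {"dx": 0,"dy": 0,"dz": -25,"wx": 0,"wy": 0,"wz": 0}
    - {"dx": 28,"dy": -11,"dz": 0,"wx": 0,"wy": 0,"wz": 0}
    - {"dx": 29,"dy": -11,"dz": 0,"wx": 0,"wy": 0,"wz": 0}
    - {"dx": 29,"dy": -11,"dz": 0,"wx": 0,"wy": 0,"wz": 0}
    - {"dx": 29,"dy": -11,"dz": 0,"wx": 0,"wy": 0,"wz": 0}
    - {"dx": 0,"dy": 0,"dz": 0,"wx": 0,"wy": 0,"wz": 0}
    - {"dx": 0,"dy": 0,"dz": 0,"wx": 0,"wy": 0,"wz": 0}
  claw: 48.5

```text
time: 5.3
position: [0.475, 0.0008, 0.1499]
eef_rot: [-0.406, 3.114, -0.0]
contact_force: [-0.0, 0.4, -0.1]
gripper_width: 0.0486
grasp_force: 0.0
```

```bash
python3 -c "
from h import *
goto(-.101,.0,.105)
R=np.array([[np.cos(A),-np.sin(A)],[np.sin(A),np.cos(A)]])
print('tab top',R.T@(onz('top',(329.1,269.1),.12)[:2]-C),'pad',R.T@(onz('top',(299.9,278.3),.1)[:2]-C),R.T@(onz('scene',(280.4,265.7),.0985)[:2]-C))
a=[cv2.resize(read_camera('scene')[200:310,240:350],(600,600),interpolation=2)]
cv2.imwrite('pics/m2.png',a[0])"
```

```text
t 5.3 tip case [-1.004e+02  1.000e-01  1.389e+02] shift [ 0.7 -0.1 33.9] turn [-0.     0.001 -0.001] F [-0.   0.4 -0.1] w 0.04860573327058075
tab top [-0.07878993 -0.0313461 ] pad [-0.07971006  0.03469058] [-0.08417686  0.03200947]
```

View pics/m2.png

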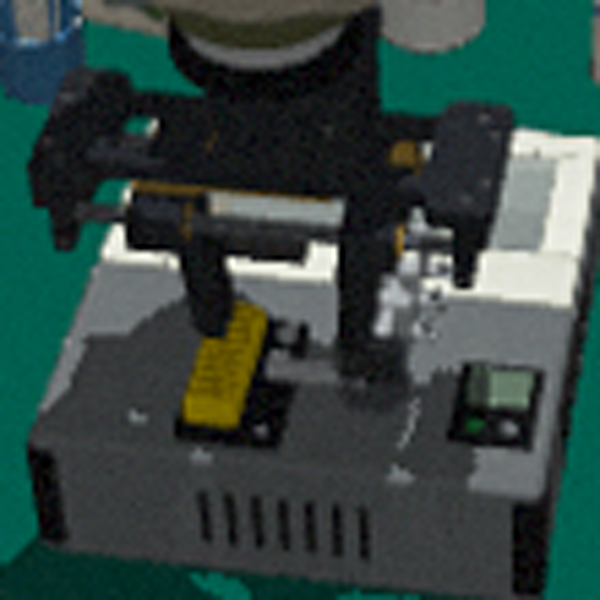

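The picture shows the lid level. The left fingertip is above the pad (213,330) and the right one is in front of the tab (358,350). Lowering onto the catch.

Emit:
move_arm:
  steps:
    - {"dx": 0,"dy": 0,"dz": 12,"wx": 0,"wy": 0,"wz": 0}
    - {"dx": 0,"dy": 0,"dz": 12,"wx": 0,"wy": 0,"wz": 0}
    - {"dx": 0,"dy": 0,"dz": 7,"wx": 0,"wy": 0,"wz": 0}
    - {"dx": 0,"dy": 0,"dz": 5,"wx": 0,"wy": 0,"wz": 0}
    - {"dx": 0,"dy": 0,"dz": 4,"wx": 0,"wy": 0,"wz": 0}
    - {"dx": 0,"dy": 0,"dz": 0,"wx": 0,"wy": 0,"wz": 0}

```text
time: 6.1
position: [0.4742, 0.0007, 0.1098]
eef_rot: [0.406, -3.115, -0.0]
contact_force: [-1.8, 1.0, 2.7]
gripper_width: 0.0484
grasp_force: 1.5
```

```bash
python3 -c "
from h import *
goto(-.101,.0,.092)"
```

```text
t 6.1 tip case [-101.1    0.2   98.8] shift [-0.1 -0.2  6.8] turn [ 0.    -0.    -0.001] F [-1.8  1.   2.7] w 0.04841123144854843
```

Emit:
move_arm:
  steps:
    - {"dx": 0,"dy": 0,"dz": 3,"wx": 0,"wy": 0,"wz": 0}
    - {"dx": 0,"dy": 0,"dz": 2.5,"wx": 0,"wy": 0,"wz": 0}
    - {"dx": 0,"dy": 0,"dz": 0,"wx": 0,"wy": 0,"wz": 0}

```text
time: 6.48
position: [0.4743, 0.0006, 0.1042]
eef_rot: [-0.406, 3.115, -0.0]
contact_force: [-1.6, 0.2, 4.9]
gripper_width: 0.0483
grasp_force: 2.3
```

```bash
python3 -c "
from h import *
goto(-.101,.0,.092)"
```

```text
t 6.475 tip case [-1.011e+02  1.000e-01  9.320e+01] shift [-0.1 -0.1  1.2] turn [-0.     0.    -0.001] F [-1.6  0.2  4.9] w 0.04825446965275629
```

Emit:
move_arm:
  steps:
    - {"dx": -3,"dy": 0,"dz": 0,"wx": 0,"wy": 0,"wz": 0}
    - {"dx": -3,"dy": 0,"dz": 0,"wx": 0,"wy": 0,"wz": 0}
    - {"dx": -3,"dy": 0,"dz": 0,"wx": 0,"wy": 0,"wz": 0}
    - {"dx": -3,"dy": 0,"dz": 0,"wx": 0,"wy": 0,"wz": 0}
    - {"dx": -3,"dy": 0,"dz": 0,"wx": 0,"wy": 0,"wz": 0}
    - {"dx": 0,"dy": 0,"dz": 0,"wx": 0,"wy": 0,"wz": 0}

```text
time: 7.22
position: [0.489, 0.0045, 0.1042]
eef_rot: [0.406, -3.115, 0.0]
contact_force: [-3.4, -0.6, 4.5]
gripper_width: 0.0485
grasp_force: 2.7
```

```bash
python3 -c "
from h import *
goto(-.062,.0,.092)"
```

```text
t 7.225 tip case [-85.9   0.   93.2] shift [-23.9  -0.    1.2] turn [-0.    -0.    -0.001] F [-3.4 -0.6  4.5] w 0.04853898056702016
```

Emit:
move_arm:
  steps:
    - {"dx": -3,"dy": 0,"dz": 0,"wx": 0,"wy": 0,"wz": 0}
    - {"dx": -3,"dy": 0,"dz": 0,"wx": 0,"wy": 0,"wz": 0}
    - {"dx": -3,"dy": 0,"dz": 0,"wx": 0,"wy": 0,"wz": 0}
    - {"dx": -3,"dy": 0,"dz": 0,"wx": 0,"wy": 0,"wz": 0}
    - {"dx": -3,"dy": 0,"dz": 0,"wx": 0,"wy": 0,"wz": 0}
    - {"dx": -3,"dy": 0,"dz": 0,"wx": 0,"wy": 0,"wz": 0}
    - {"dx": -2,"dy": 0,"dz": 0,"wx": 0,"wy": 0,"wz": 0}
    - {"dx": 0,"dy": 0,"dz": 0,"wx": 0,"wy": 0,"wz": 0}

```text
time: 8.22
position: [0.5082, 0.0095, 0.1043]
eef_rot: [0.406, -3.115, 0.001]
contact_force: [-3.5, -1.9, 4.9]
gripper_width: 0.0485
grasp_force: 2.9
```

```bash
python3 -c "
from h import *
goto(-.062,.0,.092)"
```

```text
t 8.225 tip case [-66.   -0.1  93.3] shift [-4.   0.1  1.3] turn [-0.    -0.    -0.001] F [-3.5 -1.9  4.9] w 0.048536274715294564
```

Now I'll creep until the stop shows in the force.

Emit:
move_arm:
  steps:
    - {"dx": -1.5,"dy": 0,"dz": 0,"wx": 0,"wy": 0,"wz": 0}
    - {"dx": -1.5,"dy": 0,"dz": 0,"wx": 0,"wy": 0,"wz": 0}
    - {"dx": -1,"dy": 0,"dz": 0,"wx": 0,"wy": 0,"wz": 0}
    - {"dx": 0,"dy": 0,"dz": 0,"wx": 0,"wy": 0,"wz": 0}

```text
time: 8.72
position: [0.5113, 0.0103, 0.1042]
eef_rot: [0.405, -3.113, 0.0]
contact_force: [-10.2, -2.8, 8.9]
gripper_width: 0.0487
grasp_force: 6.0
```

```bash
python3 -c "
from h import *
goto(-.062,.0,.092)"
```

```text
t 8.725 tip case [-62.8  -0.   93.2] shift [-0.8  0.   1.2] turn [ 0.    -0.003 -0.001] F [-10.2  -2.8   8.9] w 0.04865905257353954
```

Emit:
move_arm:
  steps:
    - {"dx": -1,"dy": 0,"dz": 0,"wx": 0,"wy": 0,"wz": 0}
    - {"dx": 0,"dy": 0,"dz": 0,"wx": 0,"wy": 0,"wz": 0}
    - {"dx": 0,"dy": 0,"dz": 0,"wx": 0,"wy": 0,"wz": 0}

```text
time: 9.1
position: [0.5114, 0.0104, 0.1042]
eef_rot: [0.405, -3.111, 0.0]
contact_force: [-15.7, -5.4, 12.1]
gripper_width: 0.0486
grasp_force: 9.0
```

```bash
python3 -c "
from h import *
goto(-.062,.0,.092)"
```

```text
t 9.1 tip case [-62.7   0.   93.2] shift [-0.7 -0.   1.2] turn [ 0.    -0.005 -0.001] F [-15.7  -5.4  12.1] w 0.048565260198217185
```

Hard stop: the force climbs without motion. Lifting straight up, still nudged against the tab, so that the catch rises behind the lug.

Emit:
move_arm:
  steps:
    - {"dx": 0,"dy": 0,"dz": -4,"wx": 0,"wy": 0,"wz": 0}
    - {"dx": 0,"dy": 0,"dz": -5,"wx": 0,"wy": 0,"wz": 0}
    - {"dx": 0,"dy": 0,"dz": -6,"wx": 0,"wy": 0,"wz": 0}
    - {"dx": 3,"dy": 0,"dz": -10,"wx": 0,"wy": 0,"wz": 0}
    - {"dx": 5,"dy": 0,"dz": -20,"wx": 0,"wy": 0,"wz": 0}
    - {"dx": 20,"dy": 0,"dz": -40,"wx": 0,"wy": 0,"wz": 0}
    - {"dx": 40,"dy": 0,"dz": -40,"wx": 0,"wy": 0,"wz": 0}
    - {"dx": 30,"dy": 0,"dz": -30,"wx": 0,"wy": 0,"wz": 0}
    - {"dx": 0,"dy": 0,"dz": 0,"wx": 0,"wy": 0,"wz": 0}
    - {"dx": 0,"dy": 0,"dz": 0,"wx": 0,"wy": 0,"wz": 0}

```text
time: 10.35
position: [0.4187, -0.0141, 0.2588]
eef_rot: [-0.406, 3.115, 0.0]
contact_force: [-0.0, -0.5, 0.2]
gripper_width: 0.0487
grasp_force: 0.0
```

```bash
python3 -c "
from h import *
goto(-.062,.0,.092)
im=read_camera('scene');print(yellow('scene',im))
cv2.imwrite('pics/m3.png',cv2.resize(im[200:310,240:350],(600,600),interpolation=2))"
```

```text
t 10.35 tip case [-1.586e+02  1.000e-01  2.478e+02] shift [-96.5  -0.  155.8] turn [ 0.     0.    -0.001] F [-0.  -0.5  0.2] w 0.04869956450908254
(array([282.86363636, 260.06818182]), ((281.85296630859375, 261.5882568359375), (9.216353416442871, 13.339459419250488), 14.03624439239502), np.int32(88))
```

View pics/m3.png

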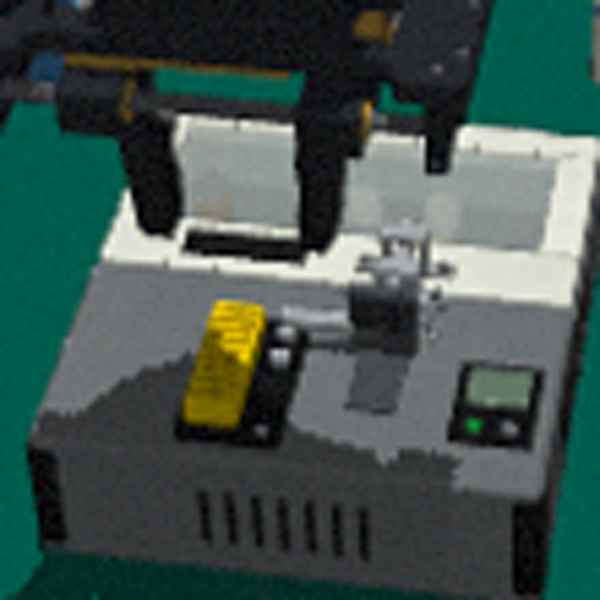

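The lid is flush, and the bolt tab has moved to the guides (385,315). The yellow pad (back edge at about (240,303)) is at the same height as before pressing, so I'm handing in.

```bash
python3 -c "
from bench import r
print(r.job_done())"
```

```text
the job is handed in; nothing more can be done
None
```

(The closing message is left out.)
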